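# Pull the tall chuck off its snap spigot

### The job

Two turned chucks, one tall and one short, are snapped onto the spring-ball spigots of the dark wooden holder block. Pull the tall chuck straight up off its spigot and stand it upright on the square steel bench block, then let go of it. Leave the short chuck snapped home on its spigot.

Things in the scene. Friction and masses are not known exactly. Their poses are not given: they have to be found in the camera images.
- tall_chuck_grip (a point): Grip centre of the tall round chuck, 80 mm high, 60 g: brass skirt below (34 mm diameter), 39 mm bead 25 to 32 mm up, plain light wooden head (34 mm diameter) above. On its axis, 56 mm above the flat underside, 24 mm below the top; z up. Snapped on either spigot: a straight upward pull of 6 to 12 N frees it in the first 8 mm; clear after 25 mm.
- short_chuck_grip (a point): Centre of the grip of the short chuck: the same form and diameter but only 54 mm high in all. This point lies on the axis, 43 mm above the underside, 11 mm below the top. It stays where it is, on the other spigot.
- holder: Dark wooden holder block, 64 (x) x 156 (y) x 30 mm high, screwed to the bench. Origin: centre of its underside, on the bench top. Two upright steel spigots, 16 mm in diameter, 22 mm high, with spring balls in their sides, rise from its top at y = -45 and +45 mm; a chuck that is home stands with its underside on the block's top, 30 mm above the bench.
- block_top (a point): Centre of the top face of the steel bench block: a flat plain steel square, 100 mm by 100 mm by 32 mm high, lying loose on the bench, 2.4 kg; its top is 32 mm above the bench. z points up.
Things that resemble listed ones, but are neither listed nor needed, are in the scene too. What is shaped like the part that bears short_chuck_grip but purple is not meant.

How it is judged:
On the way:
1. the tall chuck is pulled up clear of its spigot (z of tall_chuck_grip in the frame of holder above 0.115 m), for 0.1 s.
At the end, for the whole second after the job is handed in: The tall chuck stands upright (10 degrees), its underside on the steel block's top, its axis within 40 mm of the top's centre along each side; the block lies flat on the bench. The short chuck is still home on its spigot: raised under 6 mm, moved under 12 mm, tilted under 10 degrees (x of tall_chuck_grip in the frame of block_top between -0.04 and 0.04 m and y of tall_chuck_grip in the frame of block_top between -0.04 and 0.04 m and z of tall_chuck_grip in the frame of block_top between 0.05 and 0.062 m and angle between each of tall_chuck_grip, short_chuck_grip's own z axis and vertical below 0.17 rad and angle between block_top's own z axis and vertical below 0.1 rad and height (world z) of block_top below 0.038 m and z of short_chuck_grip in the frame of holder below 0.079 m and distance of short_chuck_grip from where it was at the start of the episode below 0.012 m); the robot touches nothing.
It also fails if it takes over 38 s, if anything falls off the work surface, if the arm or the gripper's body presses on something with over 40 N, if the wrist force passes 120 N, or if a joint passes its speed limit or range.

### The arm

A 7-joint arm with a two-finger parallel gripper is mounted at the origin on a cart in front of the work surface, level with it; the furniture and walls round the work are solid. World frame = base frame: x ahead of the robot, y to its left, z up, the work surface at z = 0. Lengths are in m, angles in rad, forces in N, time in s.
With the tool pointing down it reaches from about 0.425 to 0.8 m from the base axis. Payload 8.3 kg.
Tool frame: the origin (TCP) lies at the very end of the fingers, on their centre line; the grasp point (between the pads) lies robot.grasp_offset behind it (robot.grasp_offset is the distance from the TCP to the grasp point, in m); z points along the fingers, y is the line along which they close (so a half turn about z gives the same grasp; the last joint's range is limited). The gripper opens to 85 mm and grips with 20 to 120 N. Pads are 22 mm wide; open, the fingers measure 114 mm over their backs; the gripper's body (76 mm by 85 mm) begins 54 mm behind the grasp point. The pads swing forward as they close: fully open they stand 13 mm farther back than shut.
Start: joints at [1.207, 0.383, 0.016, 1.37, -0.006, 1.388, -0.046], TCP at [0.185, -0.597, 0.231] pointing down, gripper open.
Joint ranges: [-2.95, 2.95], [-0.25, 2.06], [-1.52, 1.56], [0.18, 2.33], [-1.44, 4.58], [0.02, 2.06], [-3.01, 3.01]. Speed limits (rad/s): [2.39, 2.39, 3.01, 3.01, 3.14, 3.14, 3.14].

### API

Orientations are given as a 3x3 rotation matrix whose columns are the frame's x, y, z axes.
In Python, from bench import robot gives the robot as it stands. The module is installed in compiled form; this text tells all that it offers.
- The arm moves only by the shell command python3 -m handwheel 'ROWS'. ROWS is a JSON object of lists of equal length, an entry for each row: "translation": the shift along the tool's x, y, z in mm, a list of three; "dr": the turn, a rotation vector about the tool's x, y, z in degrees, a list of three; "jaw": the opening, from 0 (shut) to 1 (fully open). A call has exactly 8 rows; each row is the pose to reach, as a shift and turn from the pose commanded when the call began, along the tool's axes at that moment; what a row does not reach only later rows make up. A row lasts 1/10 s, in which the tool goes at most 50 mm and 8.59 degrees, less where a joint would pass 70% of its speed; a pose out of reach is approached as far as the arm can. A call with a gripper value outside its range is refused whole. The fingers move at their own pace and stop on an object; the grip force is fixed at half the most. Time passes only in rows, so rows that repeat a pose let the fingers close, or fill a call up. It gives the time, the measured TCP pose, the force, the opening and the grip force at its end, in the units of the state.
- robot.sense(): the state, without advancing time (a new reading comes with each control period).
- robot.capture(name): name is "side" or "top" or "wrist"; returns a dict with "color" (420x560x3 uint8, blue, green, red), "mtx" (3x3 intrinsics, pixels), "cam_to_world" (4x4, takes a point from camera to world coordinates). Camera axes: x right, y up, looking along -z (the intrinsics and any distortion apply to the point x, -y, -z); pixel columns grow to the right and rows downward; lengths in m; the calibration is good to about 2 mm. The wrist camera is an equidistant fisheye: a pixel r from the principal point sees the ray r / f radians off the axis. A picture is of the moment at which its call begins. There is no depth.
- robot.job_done(): hands the job in; it is judged then, once.
The state is a dict: "time_s": time; "qpos": joint angles; "qvel": joint speeds; "tau": joint torques, N m; "eef_pos": TCP position; "eef_rot": TCP orientation; "wrist_force": force on the tool from outside, world axes, zero at the start; "moment": the same for the moment, N m; "width": finger opening in m; "grasp_force": force on a finger pad.
Only numpy, scipy, OpenCV 4.12 (cv2) and the standard library are available. Lean on these libraries where they do the work, as an engineer would, in place of code of your own. Each camera call takes 0.05 s, during which the arm holds its last target. There are 200 camera calls.

## Working session

There is one attempt and no reset: what is moved stays moved. The work goes in short steps, Python scripts to look and compute and a shell command to move; the robot and the scene stay as the last step left them, time stands still between calls to the robot, and variables do not carry over. Pictures are saved under pics/ and viewed, at most 10 in all, crops included, and the job is handed in when it is done.

```bash
mkdir -p pics
python3 - <<'E'
from bench import robot
import cv2,numpy as np
s=robot.sense();print(s['time_s'],s['eef_pos'],np.round(s['eef_rot'],3).tolist(),s['width'],robot.grasp_offset)
for n in('side','top','wrist'):
    c=robot.capture(n);cv2.imwrite(f'pics/{n}0.png',c['color']);np.savez(f'{n}0.npz',**c);print(n,{k:v for k,v in c.items() if k not in('color',)})
E
```

```text
0.0 [ 0.18506187 -0.59644786  0.2302764 ] [[0.955, 0.296, -0.001], [0.296, -0.955, 0.002], [-0.0, -0.002, -1.0]] 0.08503863734012129 0.0187
side {'mtx': array([[436.91861095,   0.        , 286.000582  ],
       [  0.        , 436.91861095, 212.05994561],
       [  0.        ,   0.        ,   1.        ]]), 'cam_to_world': array([[-9.02153408e-01,  1.52900418e-01, -4.03411316e-01,
         1.08748108e-01],
       [-4.31415246e-01, -3.19008152e-01,  8.43868879e-01,
         7.11601125e-01],
       [ 3.36405599e-04,  9.35336977e-01,  3.53757863e-01,
         4.05031614e-01],
       [ 0.00000000e+00,  0.00000000e+00,  0.00000000e+00,
         1.00000000e+00]])}
top {'mtx': array([[402.71477871,   0.        , 279.31398912],
       [  0.        , 402.71477871, 207.39608602],
       [  0.        ,   0.        ,   1.        ]]), 'cam_to_world': array([[-0.01153252,  0.99118946, -0.13194868,  0.32836056],
       [-0.99975786, -0.01390285, -0.01705689, -0.07441335],
       [-0.01874107,  0.13172002,  0.99110979,  0.92562988],
       [ 0.        ,  0.        ,  0.        ,  1.        ]])}
wrist {'mtx': array([[325.1922621 ,   0.        , 280.33711053],
       [  0.        , 325.1922621 , 205.68428555],
       [  0.        ,   0.        ,   1.        ]]), 'cam_to_world': array([[ 0.29495616,  0.92301542,  0.24706962,  0.24797268],
       [-0.95550898,  0.28542675,  0.07439189, -0.57796982],
       [-0.00185542, -0.25801959,  0.9661379 ,  0.37390427],
       [ 0.        ,  0.        ,  0.        ,  1.        ]])}
```

View pics/top0.png

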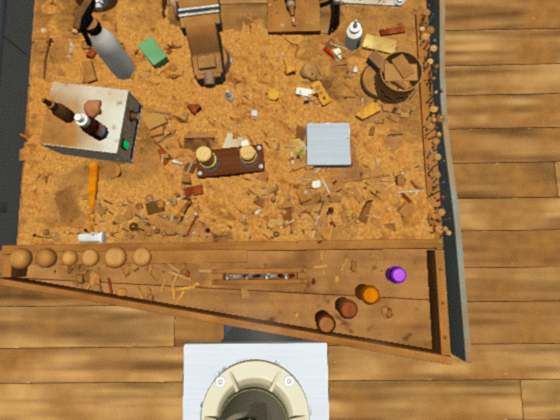

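View pics/side0.png

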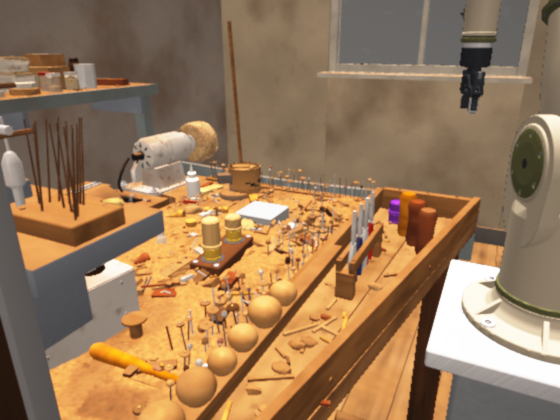

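Top view: the dark holder is at (230,161) with two wooden-topped chucks at (206,155) and (248,153), and the grey steel block is at (328,144). Side view: chucks at (211,240), which looks taller, and (233,225). 

Candidates for the tall chuck, by top-view pixel:
- (206,155) on the holder
- (248,153) on the holder
- the purple piece at (397,274)
- orange and brown cylinders at (370,294), (347,307) and (326,322)
- wooden balls along the left rail at (20..142,257)

By the description it is the taller one on the dark holder, (206,155). I'll check that in one close crop.

```bash
cat > h.py <<'E'
import numpy as np,cv2
def ray(c,px):
    K=c['mtx'];T=c['cam_to_world']
    d=np.array([(px[0]-K[0,2])/K[0,0],-(px[1]-K[1,2])/K[1,1],-1.])
    return T[:3,3],T[:3,:3]@d
def onz(c,px,z):
    o,d=ray(c,px);return o+d*(z-o[2])/d[2]
def proj(c,p):
    T=c['cam_to_world'];q=T[:3,:3].T@(np.asarray(p)-T[:3,3]);K=c['mtx']
    return np.array([K[0,2]+K[0,0]*q[0]/-q[2],K[1,2]+K[1,1]*q[1]/q[2]])
E
python3 - <<'E'
import numpy as np,cv2
from h import *
t=np.load('top0.npz');s=np.load('side0.npz')
a=cv2.resize(t['color'][130:190,185:275],None,fx=4.4,fy=4.4,interpolation=cv2.INTER_CUBIC)
b=cv2.resize(s['color'][195:285,185:275],None,fx=4.4,fy=4.4,interpolation=cv2.INTER_CUBIC)
im=np.zeros((396,792,3),np.uint8);im[:a.shape[0],:396]=a[:396,:396];im[:,396:]=b[:396,:396];cv2.imwrite('pics/crop1.png',im)
hsv=cv2.cvtColor(t['color'],cv2.COLOR_BGR2HSV)
# steel block: bluish grey
m=((hsv[...,0]>90)&(hsv[...,0]<125)&(hsv[...,1]>15)&(hsv[...,2]>110)).astype(np.uint8);m[:,:280]=0;m[:,380:]=0;m[:100]=0;m[190:]=0
c=max(cv2.findContours(m,0,1)[0],key=cv2.contourArea);r=cv2.minAreaRect(c)
print(r,onz(t,r[0],.032));bp=[onz(t,p,.032)[:2] for p in cv2.boxPoints(r)];print(np.round(bp,4).tolist())
for px,z in(((206,155),.11),((248,153),.084)): 
    print(px,onz(t,px,z), proj(s,onz(t,px,z)), 34/1000*402/(0.925-z))
# closest two-ray z for tall/short tops
for p,q in(((206,155),(211,222)),((248,153),(234,218))):
    o1,d1=ray(t,p);o2,d2=ray(s,q);k=np.linalg.lstsq(np.c_[d1,-d2],o2-o1,rcond=None)[0];print(o1+k[0]*d1,o2+k[1]*d2)
E
```

```text
((317.68505859375, 146.23594665527344), (35.01404571533203, 20.505460739135742), 88.15238952636719) [ 0.58681788 -0.14818277  0.032     ]
[[0.6278, -0.1244], [0.6285, -0.1714], [0.5464, -0.1717], [0.5456, -0.1253]]
(206, 155) [0.54938551 0.09135249 0.11      ] [215.46917524 217.87222716] 16.770552147239265
(248, 153) [0.55934733 0.00605298 0.084     ] [235.85356645 215.15034698] 16.252080856123662
[0.55199872 0.09331236 0.1003567 ] [0.55672453 0.09586544 0.10215621]
[0.5612456  0.00671426 0.07708342] [0.56309719 0.00763218 0.07767935]
```

View pics/crop1.png

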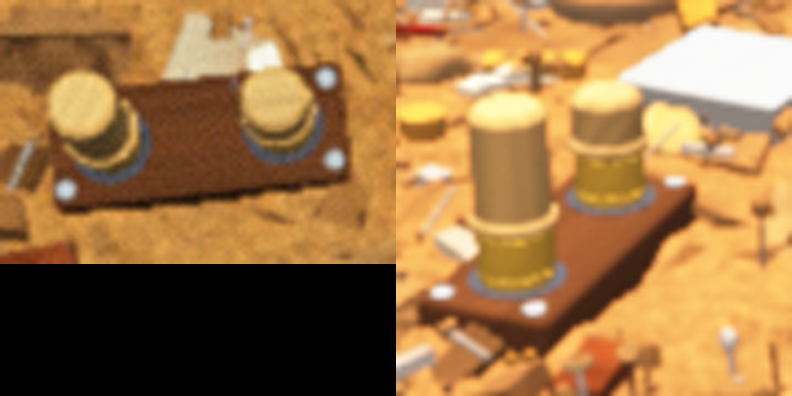

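The crop shows the left chuck clearly taller: its head ellipse is at about top px (204.3,153.6) and side px (210.5,220.5), and the light steel block is behind it. The choice holds: the tall chuck is near (0.552, 0.095) and the short one near (0.561, 0.007), about 88 mm apart against 90 mm nominal. I'm moving along an arc toward it now.

```bash
python3 -m handwheel '{"translation":[[30,-12,0],[75,-31,0],[120,-50,0],[166,-69,0],[212,-88,0],[258,-107,0],[304,-126,0],[340,-142,0]],"dr":[[0,0,-5],[0,0,-12],[0,0,-20],[0,0,-28],[0,0,-36],[0,0,-44],[0,0,-52],[0,0,-60]],"jaw":[1,1,1,1,1,1,1,1]}'
python3 - <<'E'
import numpy as np,cv2
from h import *
t=np.load('top0.npz');s=np.load('side0.npz')
A=onz(t,(204.3,153.6),.11);B=onz(t,(247.5,152.3),.084);print(A,B,np.linalg.norm((A-B)[:2]))
for p,q in(((204.3,153.6),(210.5,220.5)),((247.5,152.3),(233,216.6))):
    o1,d1=ray(t,p);o2,d2=ray(s,q);k=np.linalg.lstsq(np.c_[d1,-d2],o2-o1,rcond=None)[0];print(o1+k[0]*d1,o2+k[1]*d2)
hsv=cv2.cvtColor(t['color'],cv2.COLOR_BGR2HSV)
m=((hsv[...,1]<75)&(hsv[...,2]>120)).astype(np.uint8);m[:,:295]=0;m[:,365:]=0;m[:110]=0;m[180:]=0
m=cv2.morphologyEx(m,cv2.MORPH_OPEN,np.ones((5,5)))
c=max(cv2.findContours(m,0,1)[0],key=cv2.contourArea);r=cv2.minAreaRect(c)
print(r,onz(t,r[0],.032),[np.round(onz(t,p,.032)[:2],4).tolist() for p in cv2.boxPoints(r)])
E
```

```text
time_s: 0.95
eef_pos: [0.4701, -0.3576, 0.2312]
eef_rot: [[0.213, 0.977, 0.0], [0.977, -0.213, 0.001], [0.001, 0.0, -1.0]]
wrist_force: [0.3, -0.7, -0.0]
width: 0.0855
grasp_force: 0.0
[0.55244614 0.09495222 0.11      ] [0.5609121  0.00712815 0.084     ] 0.08823117333245467
[0.55388815 0.0960421  0.10475135] [0.55647855 0.09744208 0.10575374]
[0.56199874 0.00750917 0.08006734] [0.56459761 0.00880575 0.08091105]
((328.0, 144.0), (42.0, 44.0), 90.0) [ 0.59166949 -0.17179992  0.032     ] [[0.6423, -0.1227], [0.6405, -0.2235], [0.5419, -0.2201], [0.5435, -0.1207]]
```

The triangulated heights (0.105 and 0.081 against 0.110 and 0.084) and the block size (about 98 mm) fit. The block centre is at about (0.592, -0.172). Next I go over the tall chuck.

```bash
python3 -m handwheel '{"translation":[[30,-1,0],[75,-2,0],[120,-4,0],[166,-6,0],[212,-7,0],[258,-9,0],[304,-10,0],[340,-11,0]],"dr":[[0,0,-2],[0,0,-4],[0,0,-6],[0,0,-9],[0,0,-12],[0,0,-14],[0,0,-16],[0,0,-18]],"jaw":[1,1,1,1,1,1,1,1]}'
python3 - <<'E'
import numpy as np
from bench import robot
s=robot.sense();R=s['eef_rot'];print(np.round(R,3).tolist(),s['eef_pos'],1000*R.T@(np.array([.553,.0955,.21])-s['eef_pos']))
E
```

```text
time_s: 1.75
eef_pos: [0.5322, -0.0233, 0.2314]
eef_rot: [[-0.095, 0.995, 0.0], [0.995, 0.095, 0.001], [0.0, 0.0, -1.0]]
wrist_force: [0.7, 0.5, 0.1]
width: 0.0854
grasp_force: 0.0
[[-0.095, 0.995, 0.0], [0.995, 0.095, 0.001], [0.0, 0.0, -1.0]] [ 0.53219621 -0.02329357  0.23140643] [116.27236682  31.97837481  21.4724357 ]
```

```bash
python3 -m handwheel '{"translation":[[30,8,5],[60,16,11],[90,24,16],[108,30,20],[116,32,21],[116,32,21],[116,32,21],[116,32,21]],"dr":[[0,0,0],[0,0,0],[0,0,0],[0,0,0],[0,0,0],[0,0,0],[0,0,0],[0,0,0]],"jaw":[1,1,1,1,1,1,1,1]}'
python3 - <<'E'
import numpy as np,cv2
from bench import robot
c=robot.capture('wrist');np.savez('wrist1.npz',**c);s=robot.sense();T=c['cam_to_world'];K=c['mtx']
im=c['color'].copy()
def fp(p):
    q=T[:3,:3].T@(np.array(p)-T[:3,3]);q=q*[1,-1,-1];th=np.arctan2(np.hypot(q[0],q[1]),q[2]);u=q[:2]/np.hypot(*q[:2])
    return K[:2,2]+K[0,0]*th*u
for p,col in(((.553,.0955,.11),(0,0,255)),((.561,.0072,.084),(255,0,0)),(s['eef_pos'],(0,255,0))):
    x=fp(p);print(x);cv2.circle(im,tuple(int(v) for v in x),2,col,-1)
    for a in np.arange(0,6.28,.2):
        if col!=(0,255,0): cv2.circle(im,tuple(int(v) for v in fp(np.array(p)+.017*np.array([np.cos(a),np.sin(a),0]))),1,col,-1)
cv2.imwrite('pics/w1.png',im)
E
```

```text
time_s: 2.55
eef_pos: [0.5538, 0.0901, 0.2105]
eef_rot: [[-0.089, 0.996, 0.0], [0.996, 0.089, -0.001], [-0.001, 0.0, -1.0]]
wrist_force: [-0.4, -0.2, 0.4]
width: 0.0856
grasp_force: 0.0
[279.35592662 198.09310764]
[279.77781416 283.58280018]
[279.48410582 258.1175582 ]
```

View pics/w1.png

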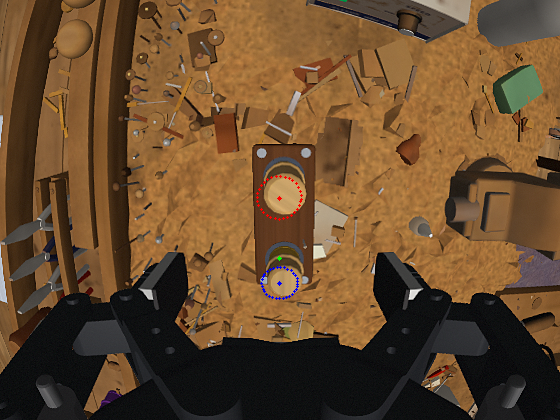

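The wrist view shows the tall head at about px (284,196), against a projection of (279,198). So it sits about 3 mm further in +x. I'll refine that with a circle fit.

Run:
```python
import numpy as np,cv2
from bench import robot
c=np.load('wrist1.npz');T=c['cam_to_world'];K=c['mtx']
g=cv2.cvtColor(c['color'],cv2.COLOR_BGR2HSV)
def bp(px,z):
    v=(np.array(px)-K[:2,2]);r=np.hypot(*v);th=r/K[0,0];d=np.r_[v/r*np.sin(th)*[1,-1],-np.cos(th)]
    d=T[:3,:3]@d;return T[:3,3]+d*(z-T[2,3])/d[2]
for (x,y),z in(((284,196),.11),((282,283),.084)):
    w=g[y-32:y+32,x-32:x+32];print(g[y-3:y+4:3,x].tolist())
    m=((w[...,2]>175)&(w[...,1]<150)).astype(np.uint8);m=cv2.morphologyEx(m,cv2.MORPH_OPEN,np.ones((5,5)))
    k=[q for q in cv2.findContours(m,0,1)[0] if cv2.pointPolygonTest(q,(32,32),False)>=0]
    if k:
        (u,v),r=cv2.minEnclosingCircle(k[0]);print(u+x-32,v+y-32,r,cv2.contourArea(k[0])/(np.pi*r*r),bp((u+x-32,v+y-32),z))
    h=cv2.HoughCircles(c['color'][y-35:y+35,x-35:x+35,2].copy(),cv2.HOUGH_GRADIENT,1,10,param1=100,param2=10,minRadius=13,maxRadius=26)
    if h is not None:
        for q in h[0][:3]: print('hough',q+[x-35,y-35,0],bp(q[:2]+[x-35,y-35],z))
```

```text
[[18, 123, 204], [18, 121, 207], [18, 122, 197]]
285.5 195.0 20.155742645263672 0.8469898622641231 [0.55750217 0.09835732 0.11      ]
hough [284.5        191.5         22.10000038] [0.55648482 0.10104053 0.11      ]
hough [282.5 180.5  18.5] [0.55418933 0.10946997 0.11      ]
[[18, 120, 180], [18, 122, 178], [17, 121, 179]]
285.6279067993164 280.8372097015381 15.51235580444336 0.7539967396084734 [0.56618877 0.01060934 0.084     ]
hough [285.5 286.5  21. ] [0.56664407 0.00450956 0.084     ]
hough [284.5        272.5         18.79999924] [0.56432467 0.01928304 0.084     ]
hough [280.5 258.5  16. ] [0.55939251 0.03319082 0.084     ]
```

```bash
python3 -m handwheel '{"translation":[[0,3,10],[0,3,30],[0,3,50],[0,3,65],[0,3,70],[0,3,70],[0,3,70],[0,3,70]],"dr":[[0,0,0],[0,0,0],[0,0,0],[0,0,0],[0,0,0],[0,0,0],[0,0,0],[0,0,0]],"jaw":[1,1,1,1,1,1,1,1]}'
python3 - <<'E'
import numpy as np,cv2
from bench import robot
s=robot.sense();R=s['eef_rot'];print(s['eef_pos'],1000*R.T@(np.array([.556,.0975,.070])-s['eef_pos']))
a=robot.capture('side')['color'][130:290,130:290];b=robot.capture('wrist')['color'][120:320,180:380]
cv2.imwrite('pics/c2.png',np.hstack([cv2.resize(a,(400,400)),cv2.resize(b,(400,400))]))
E
```

```text
time_s: 3.4
eef_pos: [0.5572, 0.0924, 0.1414]
eef_rot: [[-0.091, 0.996, 0.002], [0.996, 0.091, 0.0], [0.0, 0.002, -1.0]]
wrist_force: [-0.2, 0.7, -0.1]
width: 0.0853
grasp_force: 0.0
[0.55717019 0.0924168  0.14137081] [ 5.15731538 -0.83068684 71.37024842]
```

View pics/c2.png

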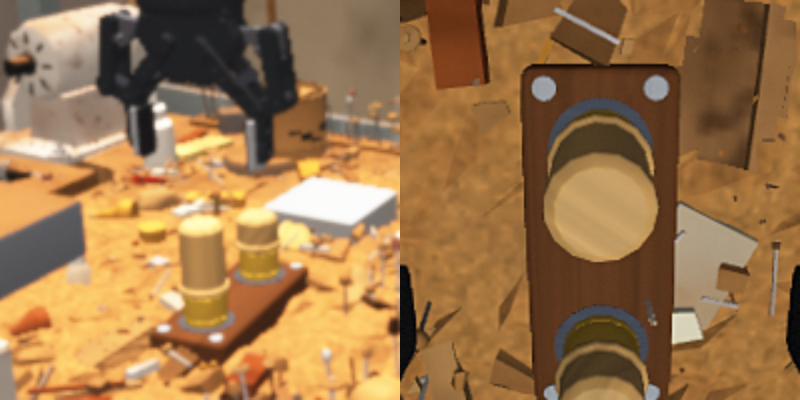

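The wrist crop shows the tall head at full-image px (280.5,223), centred between the fingers within about 1 mm. I descend with a 5 mm shift in tool x, then close.

```bash
python3 -m handwheel '{"translation":[[5,-1,0],[5,-1,15],[5,-1,30],[5,-1,45],[5,-1,60],[5,-1,70],[5,-1,70],[5,-1,70]],"dr":[[0,0,0],[0,0,0],[0,0,0],[0,0,0],[0,0,0],[0,0,0],[0,0,0],[0,0,0]],"jaw":[1,1,1,1,1,1,1,1]}'
python3 -m handwheel '{"translation":[[0,0,0],[0,0,0],[0,0,0],[0,0,0],[0,0,0],[0,0,0],[0,0,0],[0,0,0]],"dr":[[0,0,0],[0,0,0],[0,0,0],[0,0,0],[0,0,0],[0,0,0],[0,0,0],[0,0,0]],"jaw":[0.7,0.5,0.4,0.3,0.2,0.2,0.2,0.2]}'
```

```text
time_s: 4.3
eef_pos: [0.5551, 0.0972, 0.0702]
eef_rot: [[-0.091, 0.996, -0.0], [0.996, 0.091, 0.0], [0.0, -0.0, -1.0]]
wrist_force: [0.3, -0.2, 0.2]
width: 0.0855
grasp_force: 0.0
time_s: 5.1
eef_pos: [0.5553, 0.0971, 0.0709]
eef_rot: [[-0.091, 0.996, 0.001], [0.996, 0.091, 0.0], [-0.0, 0.001, -1.0]]
wrist_force: [-1.5, -1.4, 4.8]
width: 0.0327
grasp_force: 59.2
```

Gripped at 33 mm width and 59 N. Now I pull straight up.

```bash
python3 -m handwheel '{"translation":[[0,0,-2],[0,0,-4],[0,0,-7],[0,0,-10],[0,0,-14],[0,0,-20],[0,0,-28],[0,0,-36]],"dr":[[0,0,0],[0,0,0],[0,0,0],[0,0,0],[0,0,0],[0,0,0],[0,0,0],[0,0,0]],"jaw":[0,0,0,0,0,0,0,0]}'
python3 -m handwheel '{"translation":[[0,0,-8],[0,0,-18],[0,0,-30],[0,0,-42],[0,0,-52],[0,0,-58],[0,0,-60],[0,0,-60]],"dr":[[0,0,0],[0,0,0],[0,0,0],[0,0,0],[0,0,0],[0,0,0],[0,0,0],[0,0,0]],"jaw":[0,0,0,0,0,0,0,0]}'
python3 - <<'E'
import numpy as np,cv2
from bench import robot
c=robot.capture('side');np.savez('side1.npz',**c);t=robot.capture('top');np.savez('top1.npz',**t);s=robot.sense()
print(s['eef_pos'],s['width'])
cv2.imwrite('pics/c3.png',np.hstack([cv2.resize(c['color'][120:280,130:290],(400,400)),cv2.resize(t['color'][90:190,270:370],(400,400))]))
R=s['eef_rot'];print(1000*R.T@(np.array([.592,-.172,s['eef_pos'][2]])-s['eef_pos']))
E
```

```text
time_s: 5.9
eef_pos: [0.5551, 0.0972, 0.1073]
eef_rot: [[-0.091, 0.996, 0.0], [0.996, 0.091, 0.0], [0.0, 0.0, -1.0]]
wrist_force: [0.4, -0.4, -1.0]
width: 0.0328
grasp_force: 60.6
time_s: 6.7
eef_pos: [0.5551, 0.0971, 0.1665]
eef_rot: [[-0.091, 0.996, 0.0], [0.996, 0.091, 0.0], [0.0, 0.0, -1.0]]
wrist_force: [-0.9, 0.3, -1.0]
width: 0.0326
grasp_force: 60.6
[0.55476814 0.09696483 0.16582247] 0.03238055959024984
[-2.71240130e+02  1.25331850e+01 -2.72391007e-03]
```

View pics/c3.png

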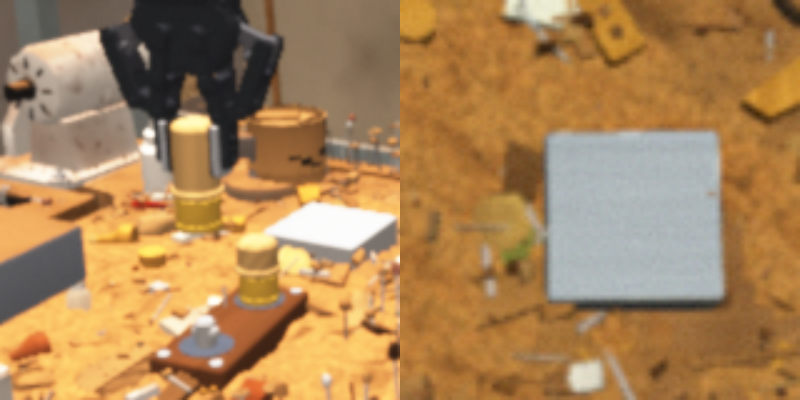

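The spigot is bare, the tall chuck hangs upright and the short one is still home. The block top spans px 306.7–350.5 × 122.5–165, which confirms its centre. I carry the chuck across next; its underside is at about 0.125, clear of the short top at 0.084.

```bash
python3 -m handwheel '{"translation":[[-15,1,0],[-50,3,0],[-95,5,0],[-140,8,0],[-185,10,0],[-225,12,0],[-255,14,0],[-271,15,0]],"dr":[[0,0,0],[0,0,0],[0,0,0],[0,0,0],[0,0,0],[0,0,0],[0,0,0],[0,0,0]],"jaw":[0,0,0,0,0,0,0,0]}'
python3 -m handwheel '{"translation":[[0,0,0],[0,0,10],[0,0,25],[0,0,42],[0,0,58],[0,0,70],[0,0,77],[0,0,80]],"dr":[[0,0,0],[0,0,0],[0,0,0],[0,0,0],[0,0,0],[0,0,0],[0,0,0],[0,0,0]],"jaw":[0,0,0,0,0,0,0,0]}'
python3 - <<'E'
import numpy as np,cv2
from bench import robot
c=robot.capture('side');t=robot.capture('top');s=robot.sense()
print(s['eef_pos'],s['wrist_force'],s['eef_rot'][:,2])
cv2.imwrite('pics/c4.png',np.hstack([cv2.resize(c['color'][150:250,205:305],(400,400),interpolation=2),cv2.resize(t['color'][90:190,270:370],(400,400))]))
E
```

```text
time_s: 7.6
eef_pos: [0.5938, -0.1768, 0.1654]
eef_rot: [[-0.086, 0.996, -0.001], [0.996, 0.086, -0.001], [-0.001, -0.002, -1.0]]
wrist_force: [1.4, -0.1, -0.7]
width: 0.0328
grasp_force: 60.6
time_s: 8.4
eef_pos: [0.5943, -0.1705, 0.0852]
eef_rot: [[-0.092, 0.996, -0.001], [0.996, 0.092, 0.001], [0.001, -0.001, -1.0]]
wrist_force: [-0.5, 0.6, -0.6]
width: 0.0325
grasp_force: 60.6
[ 0.59475391 -0.17103785  0.08612935] [-0.46488998 -1.11163517 -0.86194008] [-1.40785700e-04  2.48402726e-04 -9.99999959e-01]
```

View pics/c4.png

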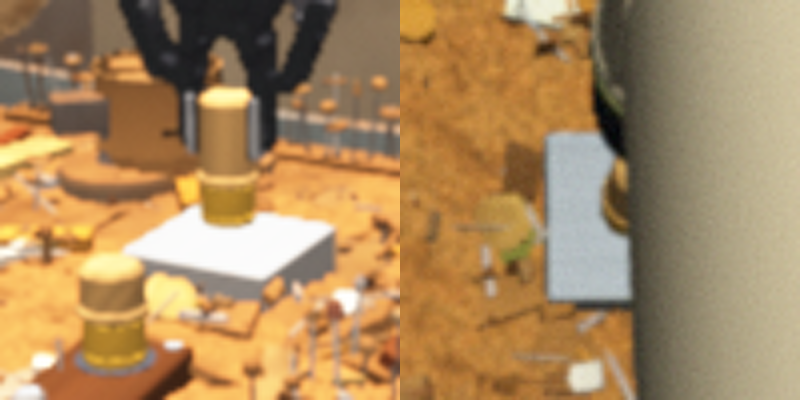

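The chuck hangs upright about 12 mm above the middle of the block, and the short one is home. I lower to contact gently.

```bash
python3 -m handwheel '{"translation":[[0,0,2],[0,0,4],[0,0,6],[0,0,8],[0,0,9],[0,0,10],[0,0,11],[0,0,11]],"dr":[[0,0,0],[0,0,0],[0,0,0],[0,0,0],[0,0,0],[0,0,0],[0,0,0],[0,0,0]],"jaw":[0,0,0,0,0,0,0,0]}'
```

```text
time_s: 9.3
eef_pos: [0.5947, -0.1714, 0.0752]
eef_rot: [[-0.091, 0.996, -0.0], [0.996, 0.091, 0.0], [0.0, -0.0, -1.0]]
wrist_force: [0.3, 0.0, -1.0]
width: 0.0329
grasp_force: 60.5
```

```bash
python3 -m handwheel '{"translation":[[0,0,0.5],[0,0,1],[0,0,1.5],[0,0,2],[0,0,2.5],[0,0,2.5],[0,0,2.5],[0,0,2.5]],"dr":[[0,0,0],[0,0,0],[0,0,0],[0,0,0],[0,0,0],[0,0,0],[0,0,0],[0,0,0]],"jaw":[0,0,0,0,0,0,0,0]}'
```

```text
time_s: 10.1
eef_pos: [0.5948, -0.1714, 0.073]
eef_rot: [[-0.091, 0.996, 0.0], [0.996, 0.091, -0.0], [-0.0, 0.0, -1.0]]
wrist_force: [-1.0, -0.1, 2.1]
width: 0.0326
grasp_force: 60.6
```

The force changed from -1 to +2 N, so it is in contact. I open the jaws slowly, then retreat.

```bash
python3 -m handwheel '{"translation":[[0,0,0.3],[0,0,0.3],[0,0,0.3],[0,0,0.3],[0,0,0.3],[0,0,0.3],[0,0,0.3],[0,0,0.3]],"dr":[[0,0,0],[0,0,0],[0,0,0],[0,0,0],[0,0,0],[0,0,0],[0,0,0],[0,0,0]],"jaw":[0.4,0.45,0.5,0.6,0.7,0.8,0.9,1]}'
python3 -m handwheel '{"translation":[[0,0,0],[0,0,-5],[0,0,-15],[0,0,-30],[0,0,-50],[0,0,-75],[0,0,-95],[0,0,-105]],"dr":[[0,0,0],[0,0,0],[0,0,0],[0,0,0],[0,0,0],[0,0,0],[0,0,0],[0,0,0]],"jaw":[1,1,1,1,1,1,1,1]}'
python3 - <<'E'
import numpy as np,cv2
from bench import robot
c=robot.capture('side');t=robot.capture('wrist')
cv2.imwrite('pics/c5.png',np.hstack([cv2.resize(c['color'][150:270,190:310],(400,400),interpolation=2),cv2.resize(t['color'][80:320,160:400],(400,400))]))
E
```

```text
time_s: 10.9
eef_pos: [0.5947, -0.1714, 0.0726]
eef_rot: [[-0.091, 0.996, 0.0], [0.996, 0.091, 0.0], [0.0, 0.0, -1.0]]
wrist_force: [0.2, -0.4, -0.3]
width: 0.0853
grasp_force: 0.0
time_s: 11.7
eef_pos: [0.596, -0.1714, 0.1813]
eef_rot: [[-0.091, 0.996, 0.004], [0.996, 0.091, -0.001], [-0.002, 0.004, -1.0]]
wrist_force: [-0.1, -0.0, 0.1]
width: 0.0853
grasp_force: 0.0
```

View pics/c5.png

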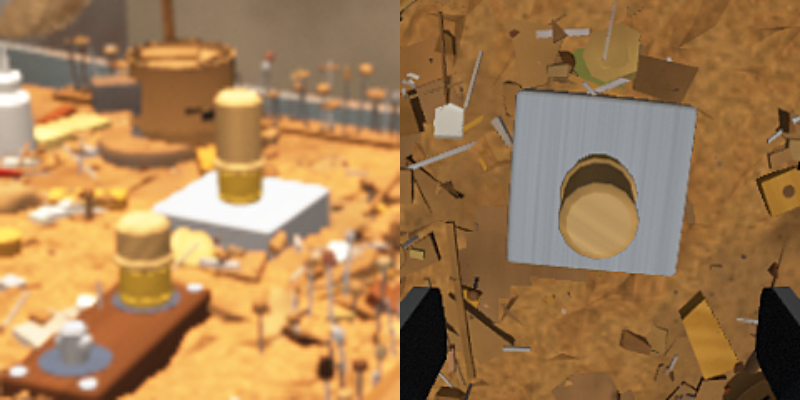

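The tall chuck stands upright in the middle of the steel block, the short chuck is home on its spigot, and the gripper is clear of everything.

```bash
python3 -c "
from bench import robot
print(robot.job_done())"
```

```text
the job is handed in; nothing more can be done
None
```

The job is handed in: the last pictures show the tall chuck standing upright and released near the centre of the steel block and the short chuck home on its spigot, but the hand-in returned no verdict.

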